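# Pack the specimen canister and clamp the transport box shut

## Task

Pack the specimen canister for the courier: lift it by its handle off the balance and set it down upright on the floor of the open transport box, without dropping it. Then put the lid on, one end hooked under the fixed steel keeper so that it lies flat and fully home on the box's rim, and swing the clamp lever over and press it fully down onto the lid. Leave the bottle, the tube rack and the glove carton where they stand.

Things in the scene. Friction and masses are not known exactly. Their poses are not given: they have to be found in the camera images.
- box: Open cream plastic box fixed to the bench, 180 long (its x) x 150 wide (its y) x 120 high (mm), walls and floor 8 thick (inside 164 x 134). Origin: centre of its underside; the rim is at z 120. The steel keeper is on its +x end. On its -x end two steel cheeks (x -90 to -120, y +-28 to +-40, up to z 135) carry the clamp lever.
- lid: Loose cream plastic lid, 0.28 kg, same either way round, lying right way up on the bench. Plate 176 (its x) x 146 (its y) x 6, z 10 to 16; under it a rib frame 10 deep, 156 x 126 outside, that drops into the box mouth with 4 to spare all round. Origin: centre of the rib frame's underside. Home: axes along the box's, origin 110 above the box's, plate on the rim, its end 12 under the keeper lip.
- lid_grip (a point): Centre of the steel bar handle on the lid, 47 above the lid's origin: a bar along the lid's y, 88 long, 14 wide, 18 high, on two posts at y = +-38, open beneath for 22.
- keeper (a point): Middle of the inner edge of the keeper's lip, on its underside, at x = +76, z = 133 in the box's frame (13 over the rim). The lip runs on to an upright back plate, inner face at x = +90; both 100 wide in y; lip top at z 138. The lid can neither drop straight down past it nor slide in flat: its end goes under first, the other end raised by about 10 degrees, and is then lowered.
- canister: Closed round aluminium specimen canister standing on the balance pan, 80 diameter, 61 high, about 0.35 kg, with a fixed arch handle: a round bar 12 thick along its y, about 56 free between the uprights, its centre at z 95, top at z 101. Origin: centre of its underside; z up.
- balance: White bench balance fixed to the bench, 210 (x) x 170 (y) x 50 high, with a round steel pan of 120 diameter centred at x = +20, its top at z 65. Origin: centre of its underside.
- clamp (a joint): Angle of the clamp lever on the box (rad): 0 = fully down, lying over the lid along the box's +x with its rubber foot on the lid; 1.57 = upright; 2.6 = thrown right back, away from the box. The lever is stiff (0.2 N m) and stays where it is left.
- clamp_hinge (a point): Hinge axis of the clamp lever (parallel to the box's y), at x = -112, z = 128 in the box's frame.
- clamp_tip (a point): Centre of the black cross bar (14 thick, 64 long along the box's y) at the free end of the clamp lever, 66 from the hinge; the lever between is a steel plate 40 wide, 7 thick.
- bottle: White plastic bottle, 68 diameter, 150 high, a bystander. Origin: centre of its underside.
- rack: White tube rack with tubes, 70 (x) x 190 (y), 105 high, a bystander. Origin: centre of its underside.
- gloves: Pale glove carton, 90 (x) x 180 (y) x 75 high, a bystander. Origin: centre of its underside.
There are look-alikes about, which are no part of the job. Leave any green or turquoise look-alike of the lid alone. Leave any pink look-alike of the canister alone.

How it is judged (in metres and radians):
On the way, in this order (a step that is already met when the one before it is completed fails the run):
1. The canister stands upright on the box's floor (x of canister in the frame of box between -0.05 and 0.05 m and y of canister in the frame of box between -0.035 and 0.035 m and z of canister in the frame of box between 0.003 and 0.013 m and angle between canister's own z axis and vertical below 0.15 rad), for 0.2 s.
2. The lid lies home on the box, flat on the rim, one end under the keeper (x of lid in the frame of box between -0.008 and 0.008 m and y of lid in the frame of box between -0.008 and 0.008 m and z of lid in the frame of box between 0.107 and 0.113 m and angle between the z axis of lid and the z axis of box, either way round below 0.035 rad and angle between lid's own z axis and vertical below 1 rad), for 0.2 s.
3. The clamp lever is fully down on the lid (value of joint clamp below 0.07 rad), for 0.2 s.
At the end, for the whole second after the job is handed in: Canister upright (0.15 rad) on the box floor (within 5 mm in height); lid home: within 8 mm of the box centre in x and y, 3 mm in height, flat within 0.035 rad, right way up; clamp lever within 0.07 rad of fully down; canister and lid at rest (all of step 1 and all of step 2 and value of joint clamp below 0.07 rad and linear speed of each of lid, canister below 0.02 m/s); the robot touches nothing.
It fails at once if The canister is let fall (faster than 0.5 m/s while the fingers do not hold it) (linear speed of canister above 0.5 m/s and contact force between the fingers and canister below 0.1 N).
It fails at once if The canister is tipped over (more than 0.8 rad) (angle between canister's own z axis and vertical above 0.8 rad).
It fails at once if A bystander (bottle, rack, glove carton) is moved more than 30 mm or tipped (distance of any of bottle, rack, gloves from where it was at the start of the episode above 0.03 m or angle between any of bottle, rack, gloves's own z axis and vertical above 0.4 rad).
It also fails if it takes over 70 s, if anything falls off the work surface, if the arm or the gripper's body presses on something with over 40 N, if the wrist force passes 120 N, or if a joint passes its speed limit or range.

## Robot

A 7-joint arm with a two-finger parallel gripper is mounted at the origin on the work surface. World frame = base frame: x ahead of the robot, y to its left, z up, the work surface at z = 0. Lengths are in mm, angles in rad, forces in N, time in s.
With the tool pointing down it reaches from about 425 to 975 mm from the base axis. Payload 16.7 kg.
Tool frame: the origin (TCP) lies on the centre line of the jaws, within the pads' length; the fingertips stand 14 mm ahead of it and the grasp point (between the pads) lies 5 mm behind it; z points along the fingers, y is the line along which they close (so a half turn about z gives the same grasp; the last joint's range is limited). The gripper opens to 85 mm and grips with 20 to 120 N. Pads are 22 mm wide; open, the fingers measure 114 mm over their backs; the gripper's body (76 mm by 85 mm) begins 54 mm behind the grasp point. The pads swing forward as they close: fully open they stand 13 mm farther back than shut.
Start: joints at [-0.149, 0.426, 0.074, 1.606, -0.034, 1.111, -0.067], TCP at [674.965, -0.02, 245.302] pointing down, gripper open.
Joint ranges: [-2.85, 2.85], [-0.5, 2.14], [-1.23, 1.37], [0.21, 2.46], [-1.02, 4.16], [0.16, 2.05], [-2.73, 2.73]. Speed limits (rad/s): [1.89, 1.89, 2.39, 2.39, 3.01, 3.01, 3.01].

## Interface

Orientations are given as a 3x3 rotation matrix whose columns are the frame's x, y, z axes.
In Python, from bench import * gives the robot as it stands.
- The arm moves only by the tool carry_out, never from a script. Its argument "motion" is a list of rows, each a list of 2 entries, a list of its own where there are three numbers: the shift along the tool's x, y, z in units of 100 mm (1.0 is 100 mm), then the turn, a rotation vector about the tool's x, y, z in units of 8 degrees (1.0 is 8 degrees). A call has exactly 10 rows; each row shifts and turns the commanded pose from where the row before left it, along the tool's axes as they then stand; what a row does not reach is not made up. A row lasts 1/10 s, in which the tool goes at most 50 mm and 8.59 degrees, less where a joint would pass 70% of its speed; a pose out of reach is approached as far as the arm can. A call with a number of a shift or a turn outside -1 to 1 is refused whole. A call with a gripper value outside its range is refused whole. "fingers" is the opening, from -1 (shut) to 1 (fully open), set as the call begins (left out, the last holds). The fingers move at their own pace and stop on an object; the grip force is fixed at half the most. Time passes only in rows, so rows that do not move let the fingers close, or fill a call up. It gives the time, the measured TCP pose, the force, the opening and the grip force at its end, in the units of the state.
- read_state(): the state, without advancing time (a new reading comes with each control period).
- grab_frame(name): name is "scene" or "side" or "wrist"; returns a dict with "image" (480x640x3 uint8, red, green, blue), "fx", "fy", "cx", "cy" (pixels), "dist" ([k1, k2, p1, p2, k3] as OpenCV has them; the pictures are not rectified), "R" (3x3) and "t" (3): a world point X has camera coordinates R X + t. Camera axes: x right, y down, z forward; pixel columns grow to the right and rows downward; lengths in mm; the calibration is good to about 2 mm. A picture is of the moment at which its call begins. There is no depth.
- finish_job(): hands the job in; it is judged then, once.
The state is a dict: "time": time; "joints": joint angles; "qvel": joint speeds; "joint_torque": joint torques, N m; "position": TCP position; "eef_rot": TCP orientation; "contact_force": force on the tool from outside, world axes, zero at the start; "torque": the same for the moment, N m; "finger_gap": finger opening in mm; "grip_force": force on a finger pad.
Only numpy, scipy, OpenCV 4.12 (cv2) and the standard library are available. Lean on these libraries where they do the work, as an engineer would, in place of code of your own. Each camera call takes 0.05 s, during which the arm holds its last target. There are 200 camera calls.

## Working session

There is one attempt and no reset: what is moved stays moved. The work goes in short steps, Python scripts to look and compute and a tool call to move; the robot and the scene stay as the last step left them, time stands still between calls to the robot, and variables do not carry over. Pictures are saved under pics/ and viewed, at most 12 in all, crops included, and the job is handed in when it is done.

Besides the shell and the picture viewer there is one more tool, called after "Request:" by a JSON object that holds its "method" and its "body". carry_out: Moves the arm, as the interface text tells. Its arguments: {"type":"object","properties":{"motion":{"type":"array"},"fingers":{"type":"number"}},"required":["motion"]}

```bash
ls; mkdir -p pics; cat > h.py <<'E'
from bench import *
import numpy as np, cv2, pickle
def K(f): return np.array([[f["fx"],0,f["cx"]],[0,f["fy"],f["cy"]],[0,0,1.]])
def plane(f,uv,z):
    p=cv2.undistortPoints(np.array(uv,float).reshape(-1,1,2),K(f),np.array(f["dist"],float)).reshape(-1,2)
    R=np.array(f["R"]);t=np.array(f["t"]);c=-R.T@t
    d=np.c_[p,np.ones(len(p))]@R
    z=np.broadcast_to(z,len(p))
    return c+d*((z-c[2])/d[:,2])[:,None]
def proj(f,X):
    return cv2.projectPoints(np.array(X,float).reshape(-1,3),cv2.Rodrigues(np.array(f["R"]))[0],np.array(f["t"],float),K(f),np.array(f["dist"],float))[0].reshape(-1,2)
def save(n,img): cv2.imwrite("pics/"+n,img[:,:,::-1])
E
python3 - <<'E'
from h import *
F={n:grab_frame(n) for n in("scene","side","wrist")}
pickle.dump(F,open("f0.pkl","wb"))
for n in F: save(n+"0.png",F[n]["image"]); print(n,-np.array(F[n]["R"]).T@F[n]["t"],np.array(F[n]["R"])[2])
E
```

```text
pics
scene [ 918.61205291  753.46629079 1402.91775228] [-0.26253583 -0.44866738 -0.85426724]
side [-110.76907709 -811.31970211 1221.55485292] [ 0.4093037   0.5499536  -0.72802577]
wrist [675.28630408  71.47208764 373.7441071 ] [-0.00130558 -0.28203034 -0.9594046 ]
```

View pics/scene0.png

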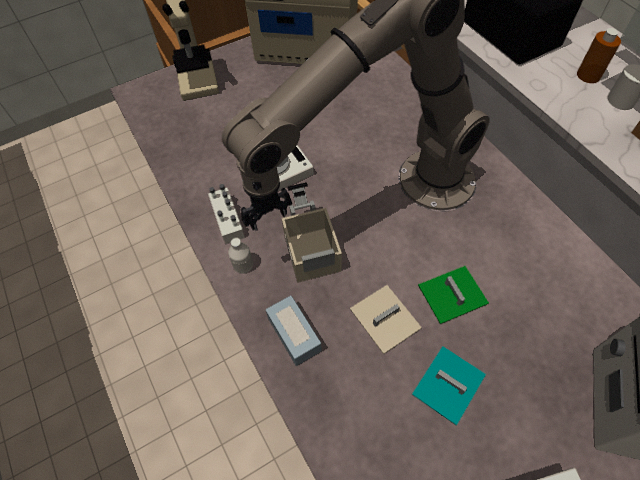

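View pics/side0.png

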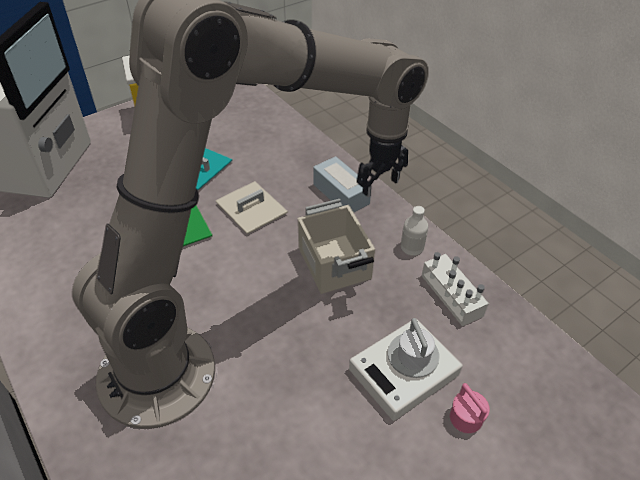

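Scene picture: box at (313,243), cream lid at (386,318), with green (453,294) and turquoise (450,385) look-alikes and the gloves at (296,328). Side picture: grey canister on the balance at (413,345), pink look-alike at (469,410), box at (337,248), cream lid at (251,207). I choose the grey canister and the cream lid, and check both in close crops.

```bash
python3 - <<'E'
from h import *
F=pickle.load(open("f0.pkl","rb"))
def c(n,x,y): return cv2.resize(F[n]["image"][y:y+100,x:x+133],(400,300),interpolation=cv2.INTER_CUBIC)
save("c1.png",np.vstack([np.hstack([c("side",270,195),c("side",350,310)]),np.hstack([c("scene",250,190),c("scene",320,270)])]))
E
```

```text
(no output)
```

View pics/c1.png

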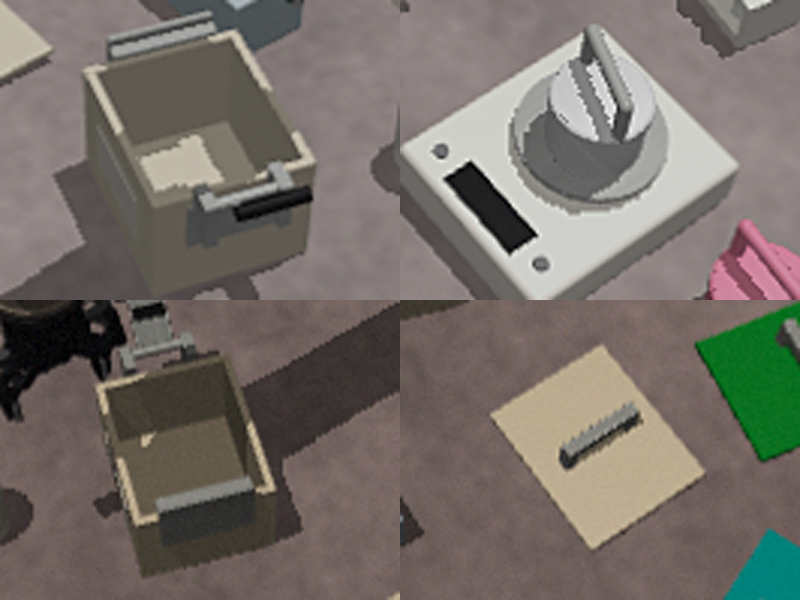

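The crops show the grey canister on the pan with its handle running (413,320) to (426,355) in the side view. They also show the box rim, with the keeper on the far side from the clamp lever, and the cream lid with its bar. Now I turn these pixels into positions.

```bash
python3 - <<'E'
from h import *
np.set_printoptions(precision=1,suppress=True)
F=pickle.load(open("f0.pkl","rb"))
def rect(P):
    P=P[:,:2]; print(P.tolist()); print(" centre",P.mean(0),"edges",[ (round(float(np.hypot(*e)),1),round(float(np.degrees(np.arctan2(e[1],e[0]))),1)) for e in np.roll(P,-1,0)-P])
S,C=F["side"],F["scene"]
rect(plane(S,[(298.3,219),(350,205),(375,249),(316.7,263.3)],120))
rect(plane(C,[(282.7,218.3),(325,208.3),(341,254),(295.7,264)],120))
rect(plane(C,[(387.7,285.3),(421.7,326.7),(384.3,353),(349.7,307.3)],16))
# lid by mask, both views
for n,(x,y) in(("scene",(360,320)),("side",(270,218))):
    im=cv2.GaussianBlur(F[n]["image"],(3,3),0); h=cv2.cvtColor(im,cv2.COLOR_RGB2HSV)
    print(n,h[y,x])
    m=cv2.inRange(h,(10,40,130),(30,140,255)); k,l,st,ce=cv2.connectedComponentsWithStats(m)
    i=l[y,x]; b=cv2.boxPoints(cv2.minAreaRect(cv2.findContours((l==i).astype(np.uint8),0,2)[0][0])); 
    hull=cv2.convexHull(cv2.findContours((l==i).astype(np.uint8),0,2)[0][0]); q=cv2.approxPolyDP(hull,8,True).reshape(-1,2); print(q.tolist(),st[i])
    if len(q)==4: rect(plane(F[n],q,16))
# canister handle top 166, lid-top
print(plane(S,[(413.5,320),(426,355)],166), plane(S,[(419.7,337.5)],166))
rect(plane(S,[(350,360.7),(422,319+2),(462,365.5),(0+392,416)],50))
print(S["image"][195:200,270:273].mean())
E
```

```text
[[511.1677313776121, 137.53453295872282], [659.9625601928204, 99.6743691516466], [609.5044625791761, -70.2130433629244], [457.9706389789318, -22.06304212816906]]
 centre [559.7  36.2] edges [(153.5, -14.3), (177.2, -106.5), (159.0, 162.4), (168.2, 71.6)]
[[605.3562847563749, -67.36126046405525], [468.17122897574285, -29.59105034713741], [514.7413788652623, 143.93784160324765], [651.4003910800368, 101.59852078987467]]
 centre [559.9  37.1] edges [(142.3, 164.6), (179.7, 75.0), (143.1, -17.2), (175.1, -105.2)]
[[415.26062693805244, 271.0489392268538], [406.75163175704813, 441.29276260008487], [551.665749760064, 449.6640481680323], [560.524198217111, 271.7570450128896]]
 centre [483.6 358.4] edges [(170.5, 92.9), (145.2, 3.3), (178.1, -87.1), (145.3, -179.7)]
scene [ 19  61 181]
[[387, 284], [421, 327], [383, 352], [350, 307]] [ 350  284   72   69 2382]
[[414.5298221167019, 266.05932396441943], [409.1686760217631, 440.94958113985075], [553.2300162654626, 445.10844815012433], [559.1758226649105, 271.38996522983587]]
 centre [484.  355.9] edges [(175.0, 91.8), (144.1, 1.7), (173.8, -88.0), (144.7, -177.9)]
side [ 20  31 195]
[[639, 0], [639, 479], [0, 479], [0, 0]] [     0      0    640    480 307196]
[[2859.5723721120544, 537.4746107714412], [709.130479196266, -843.3982871888608], [-383.7882756476044, -50.697358015323175], [251.9856774867281, 2369.2105724999547]]
 centre [859.2 503.1] edges [(2555.6, -147.3), (1350.1, 144.0), (2502.0, 75.3), (3186.7, -35.1)]
[[ 511.  -318.5  166. ]
 [ 470.9 -402.5  166. ]] [[ 490.4 -361.4  166. ]]
[[379.77787483065424, -264.1121336819366], [594.404878353549, -279.0841246826906], [583.3918798006075, -428.64228554696547], [367.7047354741439, -428.78712587559016]]
 centre [ 481.3 -350.2] edges [(215.1, -4.0), (150.0, -94.2), (215.7, -180.0), (165.1, 85.8)]
168.24444444444444
```

```bash
cat >> h.py <<'E'
from scipy.spatial.transform import Rotation as Ro
def down(yaw):  # tool y axis at azimuth yaw (deg), z down
    a=np.radians(yaw); y=np.array([np.cos(a),np.sin(a),0]); z=np.array([0,0,-1.]); return np.c_[np.cross(y,z),y,z]
def delta(p,R,s=None):
    """turn first (start axes, units of 8deg), then shift in the new axes (units of 100)"""
    s=s or read_state(); R0=np.array(s["eef_rot"]); rv=Ro.from_matrix(R0.T@R).as_rotvec(degrees=True)/8
    print("turn",rv.round(3),"then shift",((R.T@(np.array(p)-s["position"]))/100).round(3))
def st():
    s=read_state(); R=np.array(s["eef_rot"]); print("t",round(s["time"],2),"p",np.round(s["position"],1),"yaw_y",round(float(np.degrees(np.arctan2(R[1,1],R[0,1]))),2),"tilt",np.round(R[:,2],3),"gap",s["finger_gap"],"grip",s["grip_force"],"F",np.round(s["contact_force"],1),"q",np.round(s["joints"],2)); return s
E
python3 - <<'E'
from h import *
st()
for yw in (154.5,-25.5): delta([490,-361,300],down(yw))
E
```

```text
t 0.15 p [674.7  -0.  244.7] yaw_y -0.0 tilt [-0.001 -0.    -1.   ] gap 85.20835676174076 grip 0.0 F [0.2 0.3 0.5] q [-0.15  0.43  0.07  1.61 -0.03  1.11 -0.07]
turn [-3.0000e-03 -1.0000e-02 -1.9313e+01] then shift [ 4.053  0.113 -0.553]
turn [-7.000e-03  2.000e-03  3.187e+00] then shift [-4.053 -0.113 -0.553]
```

Request:
{"method": "carry_out", "body": {"motion": [[[0,0,-0.13],[0,0,0.8]],[[0,0,-0.14],[0,0,0.8]],[[0,0,-0.14],[0,0,0.8]],[[0,0,-0.14],[0,0,0.79]],[[-0.45,-0.01,0],[0,0,0]],[[-0.45,-0.01,0],[0,0,0]],[[-0.45,-0.01,0],[0,0,0]],[[-0.45,-0.01,0],[0,0,0]],[[-0.45,-0.01,0],[0,0,0]],[[-0.45,-0.01,0],[0,0,0]]], "fingers": 1}}

```text
time: 1.15
position: [552.0, -242.5, 300.3]
eef_rot: [[0.431, 0.902, -0.0], [0.902, -0.431, 0.0], [0.0, -0.0, -1.0]]
contact_force: [0.9, 0.5, -0.4]
finger_gap: 85.6
grip_force: 0.0
```

Request:
{"method": "carry_out", "body": {"motion": [[[-0.45,-0.02,0],[0,0,0]],[[-0.45,-0.02,0],[0,0,0]],[[-0.3,-0.01,0],[0,0,0]],[[-0.15,0,0],[0,0,0]],[[0,0,0],[0,0,0]],[[0,0,0],[0,0,0]],[[0,0,0],[0,0,0]],[[0,0,0],[0,0,0]],[[0,0,0],[0,0,0]],[[0,0,0],[0,0,0]]]}}

```text
time: 2.15
position: [490.8, -360.3, 300.3]
eef_rot: [[0.43, 0.903, 0.0], [0.903, -0.43, 0.0], [0.0, -0.0, -1.0]]
contact_force: [-0.6, -0.6, 0.3]
finger_gap: 85.6
grip_force: 0.0
```

```bash
python3 - <<'E'
from h import *
st(); F={n:grab_frame(n) for n in("wrist","scene")}; pickle.dump(F,open("f1.pkl","wb"))
save("c2.png",np.hstack([cv2.resize(F["wrist"]["image"],(400,300)),cv2.resize(F["scene"]["image"][60:360,120:520],(400,300))]))
E
```

```text
t 2.15 p [ 490.8 -360.3  300.3] yaw_y -25.48 tilt [ 0.  0. -1.] gap 85.56969842038534 grip 0.0 F [-0.6 -0.6  0.3] q [ 0.26  0.28  0.33  1.71 -0.1   1.17  0.18]
```

View pics/c2.png

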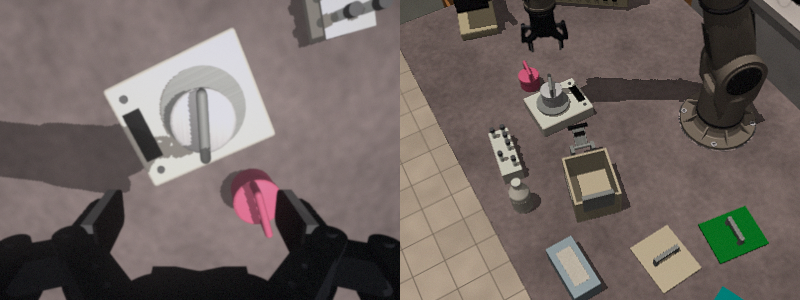

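The wrist view (halved) shows the canister handle running (202,92) to (206,158), with the pink look-alike at (256,198). I measure the handle from it.

```bash
python3 - <<'E'
from h import *
np.set_printoptions(precision=1,suppress=True)
F=pickle.load(open("f1.pkl","rb")); W=F["wrist"]
print(-np.array(W["R"]).T@W["t"])
print("tcp/handle exp px",proj(W,[[490.8,-360.3,166],[490,-361,166]]))
print(plane(W,[(404,186),(410,314),(407,250)],166))
S=pickle.load(open("f0.pkl","rb"))["side"]
print("side exp",proj(S,plane(W,[(404,186),(410,314)],166)))
E
```

```text
[ 522.1 -295.8  429.4]
tcp/handle exp px [[318.1 226.8]
 [317.5 228.2]]
[[ 552.4 -359.5  166. ]
 [ 521.9 -445.9  166. ]
 [ 537.8 -400.6  166. ]]
side exp [[439.7 323.2]
 [457.5 357. ]]
```

```bash
python3 - <<'E'
from h import *
np.set_printoptions(precision=1,suppress=True)
F=pickle.load(open("f1.pkl","rb")); W,C=F["wrist"],F["scene"]; F0=pickle.load(open("f0.pkl","rb")); S=F0["side"]
for f in(W,C,S): print(f["fx"],f["fy"],f["cx"],f["cy"],f["dist"])
print(np.array(W["R"]))
print("balance W",plane(W,[(208,182),(468,58),(548,266),(312,370)],50).tolist())
print("scene px of W-handle", proj(C,[[537.8,-400.6,160],[490,-361,160]]), "side", proj(S,[[537.8,-400.6,160],[490,-361,160]]))
im=C["image"][100:200,220:353]; a=cv2.resize(im,(798,600),interpolation=cv2.INTER_CUBIC); save("c3.png",a)
E
```

```text
412.93509549924966 412.93509549924966 318.89704078586834 235.04641293908278 [-0.  0.  0.  0.  0.]
477.6291447415976 477.6291447415976 327.578679234914 240.22514118413196 [-0.1  0.   0.   0.   0. ]
580.567453115164 580.567453115164 322.84324875604625 244.79222853132728 [-0.1  0.   0.   0.   0. ]
[[ 0.9 -0.4  0. ]
 [-0.4 -0.9  0.3]
 [-0.1 -0.3 -1. ]]
balance W [[403.4906841346634, -306.0501308768036, 50.0], [658.2033421189898, -308.32323751275806, 50.0], [665.5454612624578, -523.0930045914774, 50.0], [403.13281693925774, -528.4092725464136, 50.0]]
scene px of W-handle [[253.8 136.9]
 [271.  138.6]] side [[447.5 340.5]
 [419.1 339. ]]
```

View pics/c3.png

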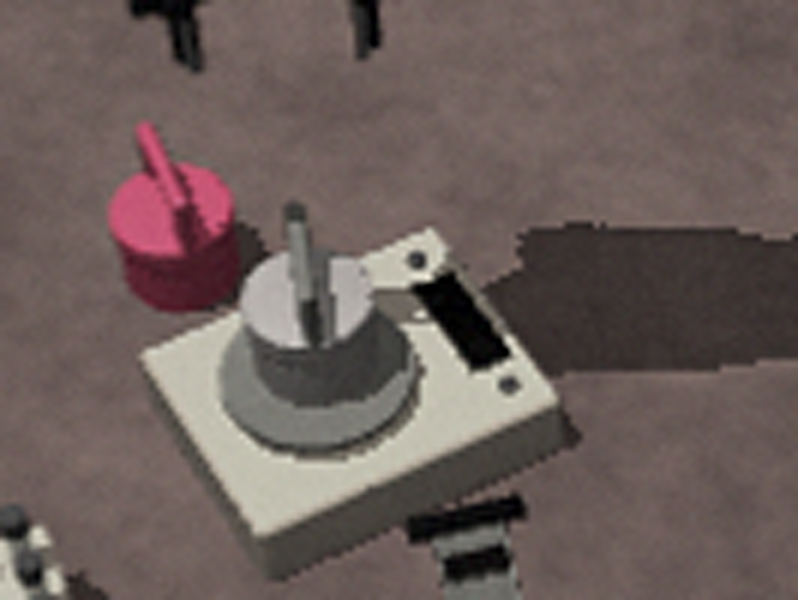

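The c3 crop puts the handle at scene (271,143), which agrees with the side view. My wrist pixels were off because I doubled them: the picture was scaled by 1.6. Redoing that measurement.

```bash
python3 - <<'E'
from h import *
np.set_printoptions(precision=1,suppress=True)
F=pickle.load(open("f1.pkl","rb")); W=F["wrist"]
q=np.array([(202,92),(206,158),(204,125)])*1.6
P=plane(W,q,166);print(P, np.degrees(np.arctan2(*(P[0]-P[1])[[1,0]])))
a=cv2.resize(W["image"][120:280,240:440],(800,640),interpolation=cv2.INTER_CUBIC)[:600]; save("c4.png",a)
E
```

```text
[[ 515.9 -315.   166. ]
 [ 489.9 -380.   166. ]
 [ 503.4 -346.4  166. ]] 68.21570301892791
```

View pics/c4.png

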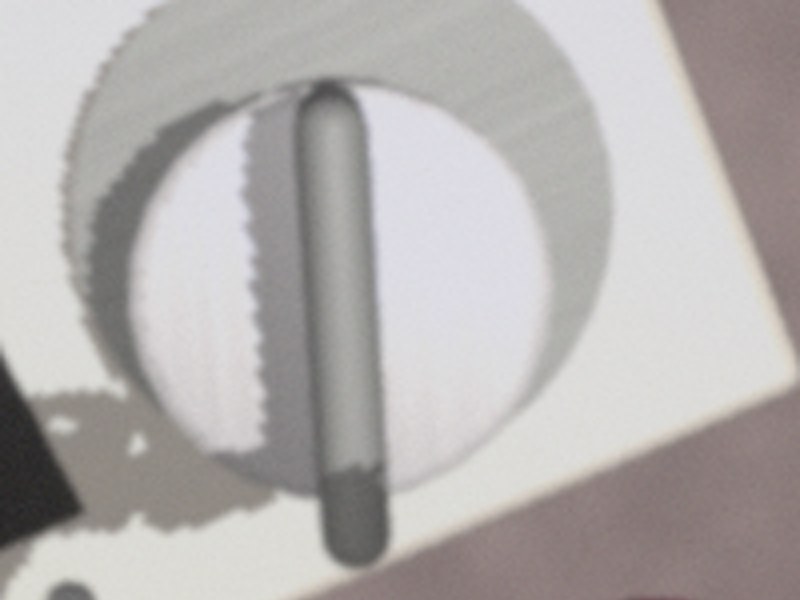

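The wrist crop is clear: bar centreline from crop (331,120) to (354,530), canister top disc centred at crop (340,290).

```bash
python3 - <<'E'
from h import *
np.set_printoptions(precision=1,suppress=True)
W=pickle.load(open("f1.pkl","rb"))["wrist"]
q=np.array([(331,120),(354,530),(342,325)])/4+[240,120]
P=plane(W,q,162);print(P, np.degrees(np.arctan2(*(P[0]-P[1])[[1,0]])))
c=plane(W,[np.array([340,290])/4+[240,120]],126);print(c)
c=c[0]; yaw=np.degrees(np.arctan2(*(P[0]-P[1])[[1,0]]))-90
delta([c[0],c[1],155],down(yaw))
E
```

```text
[[ 514.8 -316.8  162. ]
 [ 488.9 -380.8  162. ]
 [ 502.2 -347.6  162. ]] 67.93083868344635
[[ 502.  -348.5  126. ]]
turn [-0.  -0.  -0.4] then shift [0.2 0.1 1.5]
```

Request:
{"method": "carry_out", "body": {"motion": [[[0,0,0],[0,0,-0.42]],[[0.15,0.06,0],[0,0,0]],[[0,0,0.3],[0,0,0]],[[0,0,0.3],[0,0,0]],[[0,0,0.3],[0,0,0]],[[0,0,0.25],[0,0,0]],[[0,0,0.2],[0,0,0]],[[0,0,0.1],[0,0,0]],[[0,0,0],[0,0,0]],[[0,0,0],[0,0,0]]]}}

```text
time: 3.25
position: [502.4, -349.1, 156.1]
eef_rot: [[0.377, 0.926, 0.001], [0.926, -0.377, -0.0], [-0.0, 0.001, -1.0]]
contact_force: [0.1, -0.3, 0.7]
finger_gap: 85.3
grip_force: 0.0
```

Request:
{"method": "carry_out", "body": {"motion": [[[0,0,0],[0,0,0]],[[0,0,0],[0,0,0]],[[0,0,0],[0,0,0]],[[0,0,0],[0,0,0]],[[0,0,0],[0,0,0]],[[0,0,0],[0,0,0]],[[0,0,0],[0,0,0]],[[0,0,0],[0,0,0]],[[0,0,0],[0,0,0]],[[0,0,0],[0,0,0]]], "fingers": -1}}

```text
time: 4.25
position: [501.7, -349.1, 155.5]
eef_rot: [[0.377, 0.926, -0.0], [0.926, -0.377, 0.0], [0.0, -0.0, -1.0]]
contact_force: [-1.9, 1.6, 6.0]
finger_gap: 10.0
grip_force: 58.4
```

Request:
{"method": "carry_out", "body": {"motion": [[[0,0,-0.05],[0,0,0]],[[0,0,-0.15],[0,0,0]],[[0,0,-0.25],[0,0,0]],[[0,0,-0.3],[0,0,0]],[[0,0,-0.3],[0,0,0]],[[0.1,0,-0.25],[0,0,0]],[[0.2,-0.05,-0.15],[0,0,0]],[[0.3,-0.07,0],[0,0,0]],[[0.35,-0.08,0],[0,0,0]],[[0.35,-0.08,0],[0,0,0]]]}}

```text
time: 5.25
position: [524.8, -217.2, 301.5]
eef_rot: [[0.378, 0.926, 0.001], [0.926, -0.378, -0.0], [0.0, 0.001, -1.0]]
contact_force: [0.6, 0.3, -3.4]
finger_gap: 9.6
grip_force: 58.6
```

Request:
{"method": "carry_out", "body": {"motion": [[[0.35,-0.08,0],[0,0,0]],[[0.35,-0.08,0],[0,0,0]],[[0.35,-0.08,0],[0,0,0]],[[0.35,-0.08,0],[0,0,0]],[[0.35,-0.08,0],[0,0,0]],[[0.3,-0.08,0],[0,0,0]],[[0.2,-0.08,0],[0,0,0]],[[0.15,-0.05,0],[0,0,0]],[[0.09,-0.02,0],[0,0,0]],[[0,0,0],[0,0,0]]]}}

```text
time: 6.25
position: [560.6, 36.8, 300.6]
eef_rot: [[0.376, 0.926, 0.0], [0.926, -0.376, 0.0], [0.0, 0.0, -1.0]]
contact_force: [0.1, -0.4, -3.5]
finger_gap: 10.5
grip_force: 58.6
```

```bash
python3 - <<'E'
from h import *
st(); delta([560,36.6,98.5],down(-22.1))
F={n:grab_frame(n) for n in("wrist","side")}; pickle.dump(F,open("f2.pkl","wb"))
save("c5.png",np.hstack([cv2.resize(F["wrist"]["image"],(400,300)),F["side"]["image"][100:400,200:600]]))
E
```

```text
t 6.25 p [560.6  36.8 300.6] yaw_y -22.11 tilt [ 0.  0. -1.] gap 10.502240010923632 grip 58.59055995941162 F [ 0.1 -0.4 -3.5] q [-0.25  0.19  0.09  1.8  -0.02  1.15 -0.55]
turn [ 0.001 -0.001 -0.001] then shift [-0.004 -0.005  2.021]
```

View pics/c5.png

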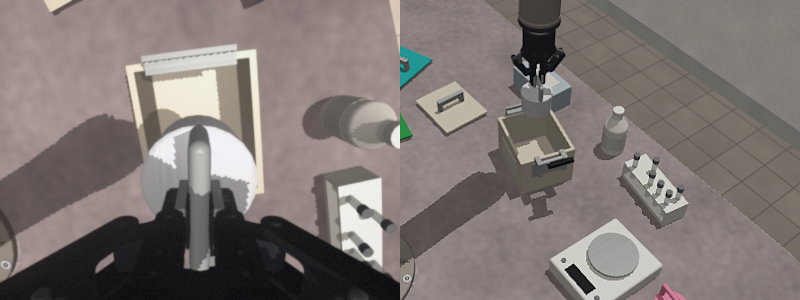

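The wrist view shows the canister held upright over the box, with the rim's far corners at (126,67) and (254,50) and the right edge down to (262,193). The side view agrees.

```bash
python3 - <<'E'
from h import *
W=pickle.load(open("f2.pkl","rb"))["wrist"]
P=plane(W,np.array([(126,67),(255,50),(263,193)])*1.6,120)[:,:2];print(P.round(1))
d=P[1]-P[0];print(np.hypot(*d),np.degrees(np.arctan2(d[1],d[0]))+90); e=P[1]-P[2]; print(np.degrees(np.arctan2(e[1],e[0])))
a=np.radians(74.3); print((P[:2].mean(0)-90*np.array([np.cos(a),np.sin(a)])).round(1))
E
```

```text
[[511.6 139.6]
 [655.5 101.1]
 [608.1 -72. ]]
148.88367993143686 75.00913624691889
74.68761332292385
[559.2  33.7]
```

Request:
{"method": "carry_out", "body": {"motion": [[[0,0,0.1],[0,0,0]],[[0,0,0.2],[0,0,0]],[[0,0,0.25],[0,0,0]],[[0,0,0.25],[0,0,0]],[[0,0,0.25],[0,0,0]],[[0,0,0.25],[0,0,0]],[[0,0,0.25],[0,0,0]],[[0,0,0.2],[0,0,0]],[[0,0,0.1],[0,0,0]],[[0,0,0.06],[0,0,0]]]}}

```text
time: 7.35
position: [560.0, 35.4, 108.3]
eef_rot: [[0.378, 0.926, -0.001], [0.926, -0.378, -0.0], [-0.001, -0.001, -1.0]]
contact_force: [0.9, 0.3, -1.8]
finger_gap: 10.0
grip_force: 58.5
```

Request:
{"method": "carry_out", "body": {"motion": [[[0,0,0.04],[0,0,0]],[[0,0,0.03],[0,0,0]],[[0,0,0.02],[0,0,0]],[[0,0,0.02],[0,0,0]],[[0,0,0.01],[0,0,0]],[[0,0,0.0],[0,0,0]],[[0,0,0],[0,0,0]],[[0,0,0],[0,0,0]],[[0,0,0],[0,0,0]],[[0,0,0],[0,0,0]]]}}

```text
time: 8.35
position: [560.8, 36.5, 98.5]
eef_rot: [[0.377, 0.926, 0.001], [0.926, -0.377, 0.001], [0.001, 0.001, -1.0]]
contact_force: [-4.9, 0.9, 14.0]
finger_gap: 9.7
grip_force: 60.3
```

Request:
{"method": "carry_out", "body": {"motion": [[[0,0,0],[0,0,0]],[[0,0,0],[0,0,0]],[[0,0,0],[0,0,0]],[[0,0,0],[0,0,0]],[[0,0,0],[0,0,0]],[[0,0,-0.1],[0,0,0]],[[0,0,-0.3],[0,0,0]],[[0,0,-0.4],[0,0,0]],[[0,0,-0.4],[0,0,0]],[[0,0,-0.4],[0,0,0]]], "fingers": -0.1}}

```text
time: 9.35
position: [560.2, 36.0, 259.7]
eef_rot: [[0.377, 0.926, 0.0], [0.926, -0.377, 0.0], [0.0, 0.0, -1.0]]
contact_force: [0.7, -0.2, -0.3]
finger_gap: 38.6
grip_force: 0.0
```

Request:
{"method": "carry_out", "body": {"motion": [[[0,0,-0.4],[0,0,0]],[[0,0,-0.3],[0,0,0]],[[0,0,-0.3],[0,0,0]],[[0,0,0],[0,0,0]],[[0,0,0],[0,0,0]],[[0,0,0],[0,0,0]],[[0,0,0],[0,0,0]],[[0,0,0],[0,0,0]],[[0,0,0],[0,0,0]],[[0,0,0],[0,0,0]]]}}

```text
time: 10.35
position: [560.4, 36.2, 357.1]
eef_rot: [[0.377, 0.926, -0.0], [0.926, -0.377, -0.0], [-0.0, -0.0, -1.0]]
contact_force: [-0.1, 0.2, 0.6]
finger_gap: 38.4
grip_force: 0.0
```

```bash
python3 - <<'E'
from h import *
st()
F={n:grab_frame(n) for n in("wrist","side")}; pickle.dump(F,open("f3.pkl","wb"))
save("c6.png",np.vstack([F["wrist"]["image"][20:470]]))
E
```

```text
t 10.35 p [560.4  36.2 357.1] yaw_y -22.16 tilt [-0. -0. -1.] gap 38.35910283152073 grip 0.0 F [-0.1  0.2  0.6] q [-0.26  0.16  0.09  1.72 -0.02  1.26 -0.55]
```

View pics/c6.png

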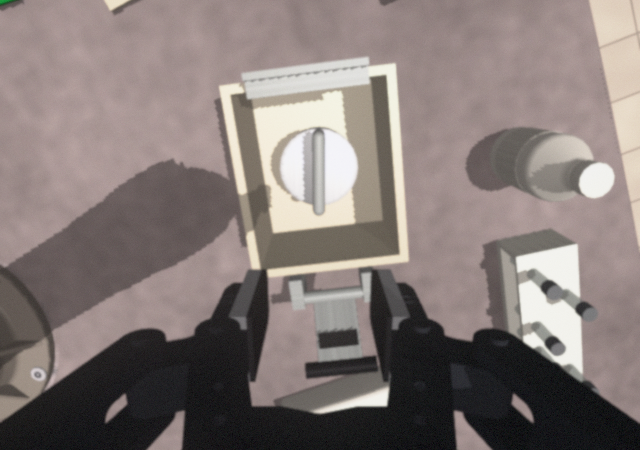

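The canister stands upright in the box. Rim corners in the crop are (220,86), (396,64), (408,262) and (254,277), and the lever is thrown back with its black bar at (341,367).

```bash
python3 - <<'E'
from h import *
W=pickle.load(open("f3.pkl","rb"))["wrist"]
P=plane(W,np.array([(220,86),(396,64),(408,262),(254,277)])+[0,20],120)[:,:2];print(P.round(1))
for i in range(4):
    d=P[(i+1)%4]-P[i];print(round(np.hypot(*d),1),round(np.degrees(np.arctan2(d[1],d[0])),1))
print(P.mean(0))
Q=plane(W,np.array([(242,87),(370,78),(242,76),(368,58)])+[0,20],[138]*4);print(Q.round(1))
# inner rim (bright mask) in a local look at left/right walls
T=plane(W,[(341,387)],162);print("tip",T)
s=st()
# where must the tool go to view the lid: tool above lid
delta([484,357,250],down(-2+4))
E
```

```text
[[512.4 140.5]
 [657.  100.7]
 [608.6 -73. ]
 [465.4 -31.5]]
149.9 -15.4
180.3 -105.6
149.1 163.9
178.3 74.7
[560.84003522  34.17429417]
[[532.3 131.1 138. ]
 [630.6  98.5 138. ]
 [535.9 138.8 138. ]
 [634.4 113.4 138. ]]
tip [[ 515.6031092  -128.96995352  162.        ]]
t 10.45 p [560.5  36.2 357.2] yaw_y -22.16 tilt [-0. -0. -1.] gap 38.66050099289598 grip 0.0 F [ 0.1 -0.6 -0.4] q [-0.26  0.16  0.09  1.72 -0.01  1.26 -0.55]
turn [-1.00e-03  1.00e-03 -3.02e+00] then shift [ 3.233 -0.652  1.072]
```

Request:
{"method": "carry_out", "body": {"motion": [[[0,0,0],[0,0,-0.9]],[[0,0,0],[0,0,-0.9]],[[0,0,0],[0,0,-0.9]],[[0,0,0],[0,0,-0.9]],[[0,0,0],[0,0,-0.9]],[[0,0,0],[0,0,-0.9]],[[0,0,0],[0,0,-0.9]],[[0,0,0],[0,0,-0.9]],[[0,0,0],[0,0,-0.9]],[[0,0,0],[0,0,-0.9]]], "fingers": 1}}

```text
time: 11.45
position: [560.5, 36.2, 357.3]
eef_rot: [[-0.768, 0.641, -0.0], [0.641, 0.768, 0.0], [0.0, 0.0, -1.0]]
contact_force: [0.4, -0.9, 0.1]
finger_gap: 85.2
grip_force: 0.0
```

Request:
{"method": "carry_out", "body": {"motion": [[[0,0,0],[0,0,-0.9]],[[0,0,0],[0,0,-0.9]],[[0,0,0],[0,0,-0.9]],[[0,0,0],[0,0,-0.9]],[[0,0,0],[0,0,-0.9]],[[0,0,0],[0,0,-0.77]],[[0.08,0.4,0],[0,0,0]],[[0.08,0.4,0],[0,0,0]],[[0.08,0.4,0],[0,0,0]],[[0.08,0.4,0],[0,0,0]]]}}

```text
time: 12.45
position: [522.3, 196.4, 357.4]
eef_rot: [[-0.999, -0.034, 0.0], [-0.034, 0.999, 0.0], [-0.0, 0.0, -1.0]]
contact_force: [1.4, 0.1, 0.2]
finger_gap: 85.3
grip_force: 0.0
```

Request:
{"method": "carry_out", "body": {"motion": [[[0.08,0.4,0.05],[0,0,0]],[[0.08,0.4,0.1],[0,0,0]],[[0.08,0.4,0.1],[0,0,0]],[[0.08,0.3,0.1],[0,0,0]],[[0.02,0.15,0.1],[0,0,0]],[[0,0,0.1],[0,0,0]],[[0,0,0.05],[0,0,0]],[[0,0,0],[0,0,0]],[[0,0,0],[0,0,0]],[[0,0,0],[0,0,0]]]}}

```text
time: 13.45
position: [483.8, 358.0, 298.0]
eef_rot: [[-0.999, -0.034, 0.001], [-0.034, 0.999, 0.0], [-0.001, 0.0, -1.0]]
contact_force: [-0.2, -0.4, 1.6]
finger_gap: 85.4
grip_force: 0.0
```

```bash
python3 - <<'E'
from h import *
st()
W=grab_frame("wrist"); pickle.dump(W,open("f4.pkl","wb")); save("c7.png",W["image"])
E
```

```text
t 13.45 p [483.8 358.  298. ] yaw_y 91.92 tilt [ 0.001  0.    -1.   ] gap 85.3733703557243 grip 0.0 F [-0.2 -0.4  1.6] q [-0.5   0.28 -0.3   1.7   0.09  1.17  0.78]
```

View pics/c7.png

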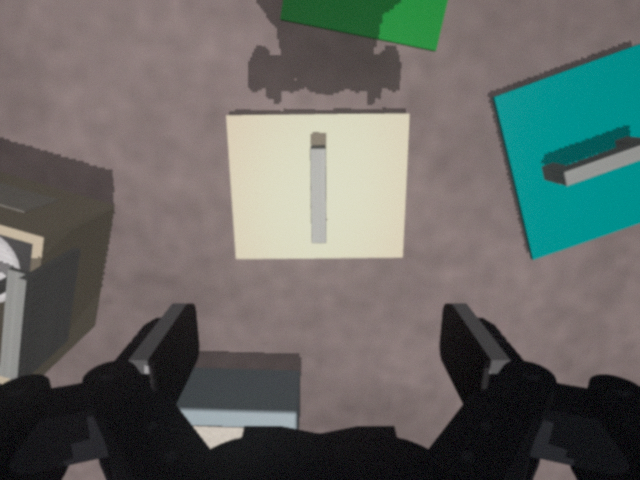

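The wrist view shows the cream lid with corners near (227,114), (409,113), (404,258) and (235,259). Its bar runs (318,148) to (318,243), and the green and turquoise lids stay clear of it.

```bash
python3 - <<'E'
from h import *
W=pickle.load(open("f4.pkl","rb"))
P=plane(W,[(227,114),(409,113),(404,258),(235,259)],16)[:,:2];print(P.round(1))
for i in range(4):
    d=P[(i+1)%4]-P[i];print(round(np.hypot(*d),1),round(np.degrees(np.arctan2(d[1],d[0])),1))
print(P.mean(0)); B=plane(W,[(318,148),(318.5,243),(318.3,195.5)],56);print(B.round(1))
c=P.mean(0); delta([c[0],c[1],42],down(92))
E
```

```text
[[415.3 267.3]
 [408.5 441.8]
 [555.6 450.2]
 [562.7 271.7]]
174.6 92.2
147.3 3.3
178.6 -87.7
147.5 -178.3
[485.52742295 357.74126491]
[[441.6 355.6  56. ]
 [529.4 359.   56. ]
 [484.1 357.3  56. ]]
turn [ 0.003  0.006 -0.007] then shift [-0.018 -0.006  2.559]
```

Request:
{"method": "carry_out", "body": {"motion": [[[-0.015,0,0.2],[0,0,-0.04]],[[0,0,0.4],[0,0,0]],[[0,0,0.4],[0,0,0]],[[0,0,0.4],[0,0,0]],[[0,0,0.4],[0,0,0]],[[0,0,0.3],[0,0,0]],[[0,0,0.2],[0,0,0]],[[0,0,0.15],[0,0,0]],[[0,0,0.1],[0,0,0]],[[0,0,0],[0,0,0]]]}}

```text
time: 14.5
position: [484.5, 358.5, 41.7]
eef_rot: [[-0.999, -0.04, -0.001], [-0.04, 0.999, -0.001], [0.001, -0.001, -1.0]]
contact_force: [0.2, 0.2, 1.3]
finger_gap: 85.2
grip_force: 0.0
```

Request:
{"method": "carry_out", "body": {"motion": [[[0,0,0],[0,0,0]],[[0,0,0],[0,0,0]],[[0,0,0],[0,0,0]],[[0,0,0],[0,0,0]],[[0,0,0],[0,0,0]],[[0,0,0],[0,0,0]],[[0,0,0],[0,0,0]],[[0,0,0],[0,0,0]],[[0,0,0],[0,0,0]],[[0,0,0],[0,0,0]]], "fingers": -1}}

```text
time: 15.5
position: [484.9, 358.9, 42.8]
eef_rot: [[-0.999, -0.04, 0.0], [-0.04, 0.999, 0.0], [-0.0, 0.0, -1.0]]
contact_force: [-0.8, -0.9, 7.0]
finger_gap: 13.1
grip_force: 59.1
```

```bash
python3 - <<'E'
from h import *
st(); c=np.array([560.8,34.2]);a=np.radians(74.4);u=np.array([np.cos(a),np.sin(a)])
delta([*(c),152+150],down(74.4))
E
```

```text
t 15.5 p [484.9 358.9  42.8] yaw_y 92.31 tilt [ 0.  0. -1.] gap 13.134778487581077 grip 59.142361879348755 F [-0.8 -0.9  7. ] q [-0.55  0.57 -0.25  1.9   0.21  0.7   0.69]
turn [2.000e-03 3.000e-03 2.239e+00] then shift [-1.605 -2.923 -2.592]
```

```bash
cat > plan.py <<'E'
from h import *
c=np.array([560.8,34.2,0]);A=Ro.from_euler('z',74.4,degrees=True).as_matrix()
def pose(ox,oz,th):  # lid origin in box x,z ; tilt deg -> TCP pose
    t=np.radians(th); L=np.array([[np.cos(t),0,np.sin(t)],[0,1,0],[-np.sin(t),0,np.cos(t)]])
    p=c+A@(np.array([ox,0,oz])+L@np.array([0,0,42.8])); M=A@L
    return p, np.c_[M[:,1],M[:,0],-M[:,2]]
def steps(W,s=None):
    s=s or read_state(); p,R=np.array(s["position"]),np.array(s["eef_rot"])
    for w in W:
        P,Q=pose(*w); print(w,"turn",(Ro.from_matrix(R.T@Q).as_rotvec(degrees=True)/8).round(3),"shift(old axes)",(R.T@(P-p)/100).round(3),"(new)",(Q.T@(P-p)/100).round(3)); p,R=P,Q
    return p,R
E
python3 - <<'E'
from plan import *
steps([(-32,240,0),(-32,240,10),(-32,132.5,10),(-2,127.2,10),(-2.1,118.7,5),(-1.6,110,0)])
E
```

```text
(-32, 240, 0) turn [2.000e-03 3.000e-03 2.239e+00] shift(old axes) [-0.53  -3.579 -2.401] (new) [-1.605 -3.243 -2.4  ]
(-32, 240, 10) turn [1.25 0.   0.  ] shift(old axes) [-0.     0.074  0.007] (new) [-0.     0.074 -0.007]
(-32, 132.5, 10) turn [0. 0. 0.] shift(old axes) [0.    0.187 1.059] (new) [0.    0.187 1.059]
(-2, 127.2, 10) turn [0. 0. 0.] shift(old axes) [-0.     0.305  0.   ] (new) [-0.     0.305  0.   ]
(-2.1, 118.7, 5) turn [-0.625 -0.    -0.   ] shift(old axes) [-0.    -0.024  0.086] (new) [-0.    -0.031  0.083]
(-1.6, 110, 0) turn [-0.625  0.     0.   ] shift(old axes) [ 0.    -0.025  0.088] (new) [ 0.    -0.032  0.085]
```

Lift, turn, and travel over to behind the keeper.

Request:
{"method": "carry_out", "body": {"motion": [[[0,0,-0.1],[0,0,0]],[[0,0,-0.2],[0,0,0]],[[0,0,-0.3],[0,0,0]],[[0,0,-0.35],[0,0,0]],[[0,0,-0.35],[0,0,0]],[[0,0,-0.3],[0,0,0.44]],[[0,0,-0.3],[0,0,0.6]],[[0,0,-0.25],[0,0,0.6]],[[0,0,-0.15],[0,0,0.6]],[[0,0,-0.1],[0,0,0]]]}}

```text
time: 16.5
position: [484.6, 358.9, 284.2]
eef_rot: [[-0.963, 0.27, 0.001], [0.27, 0.963, 0.001], [-0.001, 0.001, -1.0]]
contact_force: [0.8, 0.0, -3.1]
finger_gap: 13.0
grip_force: 58.8
```

Request:
{"method": "carry_out", "body": {"motion": [[[-0.1,-0.2,0],[0,0,0]],[[-0.15,-0.3,0],[0,0,0]],[[-0.2,-0.4,0],[0,0,0]],[[-0.2,-0.4,0],[0,0,0]],[[-0.2,-0.4,0],[0,0,0]],[[-0.2,-0.4,0],[0,0,0]],[[-0.2,-0.4,0],[0,0,0]],[[-0.15,-0.35,0],[0,0,0]],[[-0.15,-0.24,0],[0,0,0]],[[-0.05,-0.15,0],[0,0,0]]]}}

```text
time: 17.5
position: [551.6, 0.8, 282.0]
eef_rot: [[-0.963, 0.269, -0.001], [0.269, 0.963, -0.001], [0.001, -0.001, -1.0]]
contact_force: [-0.5, 0.6, -3.7]
finger_gap: 13.2
grip_force: 58.9
```

Request:
{"method": "carry_out", "body": {"motion": [[[0,0,0],[0.3,0,0]],[[0,0,0],[0.4,0,0]],[[0,0,0],[0.4,0,0]],[[0,0,0],[0.15,0,0]],[[0,0,0],[0,0,0]],[[0,0,0],[0,0,0]],[[0,0,0],[0,0,0]],[[0,0,0],[0,0,0]],[[0,0,0],[0,0,0]],[[0,0,0],[0,0,0]]]}}

```text
time: 18.5
position: [551.6, 3.5, 282.4]
eef_rot: [[-0.963, 0.265, -0.047], [0.269, 0.948, -0.167], [-0.0, -0.173, -0.985]]
contact_force: [0.3, 0.0, -2.6]
finger_gap: 13.5
grip_force: 58.9
```

```bash
python3 - <<'E'
from plan import *
st(); steps([(-32,132.5,10),(-2,127.2,10),(-2.1,118.7,5),(-1.6,110,0)])
F={n:grab_frame(n) for n in("wrist","side","scene")}; pickle.dump(F,open("f5.pkl","wb"))
a=cv2.resize(F["side"]["image"][110:290,240:480],(800,600),interpolation=cv2.INTER_CUBIC)
save("c8.png",np.hstack([cv2.resize(F["wrist"]["image"],(400,300)),cv2.resize(a,(400,300))]))
E
```

```text
t 18.5 p [551.6   3.5 282.4] yaw_y 74.38 tilt [-0.047 -0.167 -0.985] gap 13.47798373043763 grip 58.94980072975159 F [ 0.3  0.  -2.6] q [-0.18  0.23 -0.04  1.81  0.17  1.2   1.01]
(-32, 132.5, 10) turn [ 0.002  0.    -0.002] shift(old axes) [-0.006  0.261  1.048] (new) [-0.006  0.261  1.048]
(-2, 127.2, 10) turn [0. 0. 0.] shift(old axes) [-0.     0.305  0.   ] (new) [-0.     0.305  0.   ]
(-2.1, 118.7, 5) turn [-0.625 -0.    -0.   ] shift(old axes) [-0.    -0.024  0.086] (new) [-0.    -0.031  0.083]
(-1.6, 110, 0) turn [-0.625  0.     0.   ] shift(old axes) [ 0.    -0.025  0.088] (new) [ 0.    -0.032  0.085]
```

View pics/c8.png

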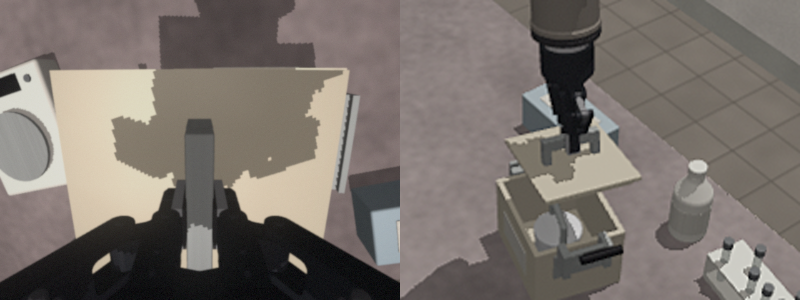

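The lid is held, tilted with its keeper end (right side) low. Its near edge corners in the wrist view are (50,70) and (348,69). I check these against the assumed hold.

```bash
python3 - <<'E'
from plan import *
F=pickle.load(open("f5.pkl","rb")); W=F["wrist"]
p=np.array([551.6,3.5,282.4]); R=pose(0,0,10)[1]
def L(x,y,z): return p+R@np.array([y,x,42.8-z])
print(proj(W,[L(-88,73,16),L(88,73,16),L(0,44,56),L(0,-44,56)])/1.6)
E
```

```text
[[ 49.67534043  69.07284086]
 [349.21221266  68.9892246 ]
 [199.37321885 132.39302366]
 [199.40464684 285.14387608]]
```

Request:
{"method": "carry_out", "body": {"motion": [[[0,0.06,0.1],[0,0,0]],[[0,0.05,0.2],[0,0,0]],[[0,0.05,0.25],[0,0,0]],[[0,0.05,0.25],[0,0,0]],[[0,0.05,0.15],[0,0,0]],[[0,0,0.08],[0,0,0]],[[0,0,0.02],[0,0,0]],[[0,0,0],[0,0,0]],[[0,0,0],[0,0,0]],[[0,0,0],[0,0,0]]]}}

```text
time: 19.65
position: [554.0, 10.8, 175.2]
eef_rot: [[-0.963, 0.265, -0.045], [0.269, 0.949, -0.167], [-0.001, -0.173, -0.985]]
contact_force: [-0.4, -0.2, -3.7]
finger_gap: 12.9
grip_force: 58.9
```

```bash
python3 - <<'E'
from plan import *
st(); steps([(-2,127.2,10)])
E
```

```text
t 19.65 p [554.   10.8 175.2] yaw_y 74.38 tilt [-0.045 -0.167 -0.985] gap 12.930115739042643 grip 58.868898153305054 F [-0.4 -0.2 -3.7] q [-0.19  0.34 -0.04  1.91  0.2   0.98  0.95]
(-2, 127.2, 10) turn [ 0.005  0.008 -0.003] shift(old axes) [-0.002  0.304  0.006] (new) [-0.002  0.304  0.006]
```

Request:
{"method": "carry_out", "body": {"motion": [[[0,0.03,0],[0,0,0]],[[0,0.05,0],[0,0,0]],[[0,0.05,0],[0,0,0]],[[0,0.05,0],[0,0,0]],[[0,0.04,0],[0,0,0]],[[0,0.04,0],[0,0,0]],[[0,0.03,0],[0,0,0]],[[0,0.01,0],[0,0,0]],[[0,0,0],[0,0,0]],[[0,0,0],[0,0,0]]]}}

```text
time: 20.65
position: [561.5, 39.0, 169.2]
eef_rot: [[-0.963, 0.265, -0.047], [0.269, 0.948, -0.167], [-0.0, -0.174, -0.985]]
contact_force: [-1.2, 0.2, -2.5]
finger_gap: 13.1
grip_force: 58.9
```

```bash
python3 - <<'E'
from plan import *
st(); steps([(-2.1,118.7,5),(-1.6,110,0)])
E
```

```text
t 20.65 p [561.5  39.  169.2] yaw_y 74.39 tilt [-0.047 -0.167 -0.985] gap 13.050520135275352 grip 58.92393708229065 F [-1.2  0.2 -2.5] q [-0.23  0.37 -0.05  1.89  0.2   0.99  0.9 ]
(-2.1, 118.7, 5) turn [-0.626 -0.    -0.002] shift(old axes) [-0.006 -0.018  0.083] (new) [-0.006 -0.025  0.081]
(-1.6, 110, 0) turn [-0.625  0.     0.   ] shift(old axes) [ 0.    -0.025  0.088] (new) [ 0.    -0.032  0.085]
```

Request:
{"method": "carry_out", "body": {"motion": [[[0,-0.005,0.017],[-0.125,0,0]],[[0,-0.005,0.017],[-0.125,0,0]],[[0,-0.005,0.017],[-0.125,0,0]],[[0,-0.005,0.017],[-0.125,0,0]],[[0,-0.005,0.017],[-0.125,0,0]],[[0,-0.005,0.017],[-0.125,0,0]],[[0,-0.005,0.017],[-0.125,0,0]],[[0,-0.005,0.017],[-0.125,0,0]],[[0,-0.005,0.017],[-0.125,0,0]],[[0,-0.005,0.015],[-0.125,0,0]]]}}

```text
time: 21.65
position: [559.8, 33.0, 152.8]
eef_rot: [[-0.963, 0.269, 0.0], [0.269, 0.963, 0.002], [-0.0, 0.002, -1.0]]
contact_force: [1.5, 3.0, -0.3]
finger_gap: 13.3
grip_force: 59.4
```

```bash
python3 - <<'E'
from plan import *
st(); steps([(-1.6,110,0)])
E
```

```text
t 21.65 p [559.8  33.  152.8] yaw_y 74.41 tilt [ 0.     0.002 -1.   ] gap 13.250742839953363 grip 59.40674185752869 F [ 1.5  3.  -0.3] q [-0.09  0.35 -0.1   1.95  0.04  0.85  1.09]
(-1.6, 110, 0) turn [0.012 0.    0.002] shift(old axes) [-0.006 -0.002  0.   ] (new) [-0.006 -0.002  0.   ]
```

Request:
{"method": "carry_out", "body": {"motion": [[[0,0,0.01],[0,0,0]],[[0,0,0.01],[0,0,0]],[[0,0,0],[0,0,0]],[[0,0,0],[0,0,0]],[[0,0,0],[0,0,0]],[[0,0,0],[0,0,0]],[[0,0,0],[0,0,0]],[[0,0,0],[0,0,0]],[[0,0,0],[0,0,0]],[[0,0,0],[0,0,0]]]}}

```text
time: 22.65
position: [559.9, 33.0, 152.8]
eef_rot: [[-0.963, 0.269, 0.001], [0.269, 0.963, 0.001], [-0.001, 0.001, -1.0]]
contact_force: [-12.7, 0.5, 28.7]
finger_gap: 13.2
grip_force: 63.8
```

Request:
{"method": "carry_out", "body": {"motion": [[[0,0,0],[0,0,0]],[[0,0,0],[0,0,0]],[[0,0,0],[0,0,0]],[[0,0,0],[0,0,0]],[[0,0,0],[0,0,0]],[[0,0,-0.1],[0,0,0]],[[0,0,-0.3],[0,0,0]],[[0,0,-0.4],[0,0,0]],[[0,0,-0.4],[0,0,0]],[[0,0,-0.4],[0,0,0]]], "fingers": 1}}

```text
time: 23.65
position: [559.5, 32.9, 313.4]
eef_rot: [[-0.963, 0.269, 0.0], [0.269, 0.963, 0.0], [-0.0, 0.0, -1.0]]
contact_force: [1.1, -0.1, 0.7]
finger_gap: 85.4
grip_force: 0.0
```

```bash
python3 - <<'E'
from plan import *
st()
F={n:grab_frame(n) for n in("wrist","side")}; pickle.dump(F,open("f6.pkl","wb"))
a=cv2.resize(F["side"]["image"][185:285,280:413],(400,300),interpolation=cv2.INTER_CUBIC)
save("c9.png",np.hstack([cv2.resize(F["wrist"]["image"],(400,300)),a]))
f0=pickle.load(open("f0.pkl","rb"))["side"];w=pickle.load(open("f3.pkl","rb"))["wrist"]
a0=plane(f0,[(361,263.3)]*2,[0,200]);b0=plane(w,[(341,387)]*2,[0,200])
d=a0[1]-a0[0];e=b0[1]-b0[0]
s=np.linalg.lstsq(np.c_[d,-e],b0[0]-a0[0],rcond=None)[0]
for X in(a0[0]+s[0]*d,b0[0]+s[1]*e): print((A.T@(X-c)).round(1))
E
```

```text
t 23.65 p [559.5  32.9 313.4] yaw_y 74.4 tilt [ 0.  0. -1.] gap 85.3845541646191 grip 0.0 F [ 1.1 -0.1  0.7] q [-0.09  0.19 -0.09  1.78  0.02  1.18  1.11]
[-161.8   -0.6  172.1]
[-161.8   -0.6  172.1]
```

View pics/c9.png

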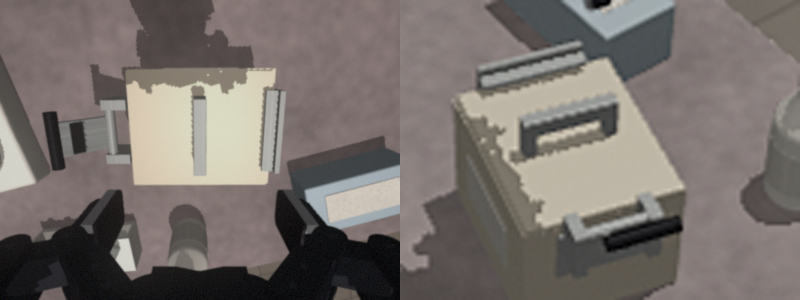

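The lid lies flat with its right end under the keeper in both views. The lever is still back, with its black bar at wrist (53,140) and side crop (643,232). I measure the bar and the lid.

```bash
cat >> plan.py <<'E'
def tri(f,u,g,v):
    a=plane(f,[u]*2,[0,200]);b=plane(g,[v]*2,[0,200]);d=a[1]-a[0];e=b[1]-b[0]
    s=np.linalg.lstsq(np.c_[d,-e],b[0]-a[0],rcond=None)[0]; X,Y=a[0]+s[0]*d,b[0]+s[1]*e
    return (A.T@((X+Y)/2-c)).round(1),round(float(np.linalg.norm(X-Y)),1)
def black(f,x0,y0,x1,y1):
    g=f["image"][y0:y1,x0:x1].max(2); m=(g<45).astype(np.uint8); k,l,s,ce=cv2.connectedComponentsWithStats(m); i=1+np.argmax(s[1:,4]); return ce[i]+[x0,y0],s[i].tolist()
E
python3 - <<'E'
from plan import *
F=pickle.load(open("f6.pkl","rb")); W,S=F["wrist"],F["side"]
u,i=black(W,62,165,112,285); v,j=black(S,345,250,385,275); print(u,i,v,j,tri(W,u,S,v))
P=(plane(W,np.array([(124,69),(133,185),(268,185)])*1.6,126)-c)@A; print(P.round(1))
im=cv2.cvtColor(W["image"],cv2.COLOR_RGB2HSV);print(im[230,240])
s=st(); print(((np.array(s["position"])-c)@A).round(1))
E
```

```text
[ 86.42848297 223.93312693] [7, 14, 35, 93, 1615] [360.0952381  262.56462585] [2, 7, 27, 12, 147] (array([-160.2,    1.1,  173.7]), 0.2)
[[-90.7  75.  126. ]
 [-90.6 -74.1 126. ]
 [ 90.4 -74.1 126. ]]
[ 19  43 220]
t 23.75 p [561.8  33.2 317.2] yaw_y 74.39 tilt [ 0.008  0.001 -1.   ] gap 85.43208326010625 grip 0.0 F [0.3 0.2 0.3] q [-0.09  0.18 -0.09  1.77  0.02  1.18  1.11]
[ -0.7  -1.2 317.2]
```

Request:
{"method": "carry_out", "body": {"motion": [[[0,0,0],[0,0,0.9]],[[0,0,0],[0,0,0.9]],[[0,0,0],[0,0,0.9]],[[0,0,0],[0,0,0.9]],[[0,0,0],[0,0,0.9]],[[0,0,0],[0,0,0.9]],[[0,0,0],[0,0,0.9]],[[0,0,0],[0,0,0.9]],[[0,0,0],[0,0,0.9]],[[0,0,0],[0,0,0.9]]], "fingers": -1}}

```text
time: 24.75
position: [559.6, 32.9, 311.2]
eef_rot: [[-0.037, 0.999, -0.0], [0.999, 0.037, 0.0], [0.0, -0.0, -1.0]]
contact_force: [0.4, 0.3, -0.2]
finger_gap: 0.1
grip_force: 0.0
```

Request:
{"method": "carry_out", "body": {"motion": [[[0,0,0],[0,0,0.9]],[[0,0,0],[0,0,0.9]],[[0,0,0],[0,0,0.45]],[[-0.2,0,0],[0,0,0]],[[-0.35,0,0],[0,0,0]],[[-0.4,0,0],[0,0,0]],[[-0.4,0,0],[0,0,0]],[[-0.35,0,0],[0,0,0]],[[-0.24,0,0],[0,0,0]],[[0,0,0],[0,0,0]]]}}

```text
time: 25.75
position: [506.3, -157.4, 311.4]
eef_rot: [[0.274, 0.962, 0.0], [0.962, -0.274, -0.001], [-0.001, 0.0, -1.0]]
contact_force: [0.1, 0.2, 0.3]
finger_gap: -0.1
grip_force: 0.0
```

```bash
python3 - <<'E'
from plan import *
s=st(); print(((np.array(s["position"])-c)@A).round(1))
E
```

```text
t 25.75 p [ 506.3 -157.4  311.4] yaw_y -15.88 tilt [ 0.    -0.001 -1.   ] gap -0.08312890419754561 grip 0.0 F [0.1 0.2 0.3] q [-0.01  0.13  0.21  1.86 -0.03  1.16 -0.07]
[-199.2    0.9  311.4]
```

Down 145 mm to z 166 behind the bar, then follow the arc.

Request:
{"method": "carry_out", "body": {"motion": [[[0,0,0.2],[0,0,0]],[[0,0,0.4],[0,0,0]],[[0,0,0.4],[0,0,0]],[[0,0,0.3],[0,0,0]],[[0,0,0.15],[0,0,0]],[[0,0,0],[0,0,0]],[[0.06,0,0],[0,0,0]],[[0.08,0,0],[0,0,0]],[[0.06,0,0],[0,0,0]],[[0,0,0],[0,0,0]]]}}

```text
time: 26.75
position: [513.3, -136.9, 167.8]
eef_rot: [[0.27, 0.963, 0.002], [0.963, -0.27, -0.003], [-0.003, 0.003, -1.0]]
contact_force: [-6.8, -18.0, 12.8]
finger_gap: -0.1
grip_force: 9.2
```

Request:
{"method": "carry_out", "body": {"motion": [[[0.05,0,-0.05],[0,0,0]],[[0.05,0,-0.045],[0,0,0]],[[0.055,0,-0.035],[0,0,0]],[[0.06,0,-0.03],[0,0,0]],[[0.06,0,-0.025],[0,0,0]],[[0.065,0,-0.02],[0,0,0]],[[0.07,0,-0.01],[0,0,0]],[[0.08,0,-0.005],[0,0,0]],[[0.07,0,0],[0,0,0]],[[0.07,0,0.01],[0,0,0]]]}}

```text
time: 27.75
position: [530.2, -73.3, 187.1]
eef_rot: [[0.269, 0.963, 0.0], [0.963, -0.269, -0.0], [0.0, 0.0, -1.0]]
contact_force: [-1.6, -4.8, 3.7]
finger_gap: 0.1
grip_force: 2.3
```

```bash
python3 - <<'E'
from plan import *
s=st(); print(((np.array(s["position"])-c)@A).round(1))
E
```

```text
t 27.75 p [530.2 -73.3 187.1] yaw_y -15.59 tilt [ 0. -0. -1.] gap 0.09634739986308863 grip 2.260841829702258 F [-1.6 -4.8  3.7] q [-0.12  0.26  0.16  1.99 -0.05  0.9  -0.2 ]
[-111.8    0.6  187.1]
```

Request:
{"method": "carry_out", "body": {"motion": [[[0.06,0,0.015],[0,0,0]],[[0.06,0,0.02],[0,0,0]],[[0.06,0,0.025],[0,0,0]],[[0.06,0,0.03],[0,0,0]],[[0.04,0,0.02],[0,0,0]],[[0,0,0],[0,0,0]],[[-0.1,0,-0.1],[0,0,0]],[[-0.1,0,-0.3],[0,0,0]],[[0,0,-0.3],[0,0,0]],[[0,0,-0.2],[0,0,0]]]}}

```text
time: 28.75
position: [532.3, -67.5, 268.9]
eef_rot: [[0.27, 0.963, 0.002], [0.963, -0.27, 0.0], [0.001, 0.002, -1.0]]
contact_force: [-0.4, 0.0, 0.1]
finger_gap: -0.1
grip_force: 0.0
```

```bash
python3 - <<'E'
from plan import *
s=st(); print(((np.array(s["position"])-c)@A).round(1))
F={n:grab_frame(n) for n in("wrist","side")}; pickle.dump(F,open("f7.pkl","wb"))
a=cv2.resize(F["side"]["image"][175:275,280:413],(400,300),interpolation=cv2.INTER_CUBIC)
save("c10.png",np.hstack([cv2.resize(F["wrist"]["image"],(400,300)),a]))
E
```

```text
t 28.75 p [532.3 -67.5 268.9] yaw_y -15.67 tilt [ 0.002  0.    -1.   ] gap -0.09783782212833296 grip 0.0 F [-0.4  0.   0.1] q [-0.14  0.18  0.16  1.9  -0.03  1.07 -0.23]
[-1.056e+02  1.000e-01  2.689e+02]
```

View pics/c10.png

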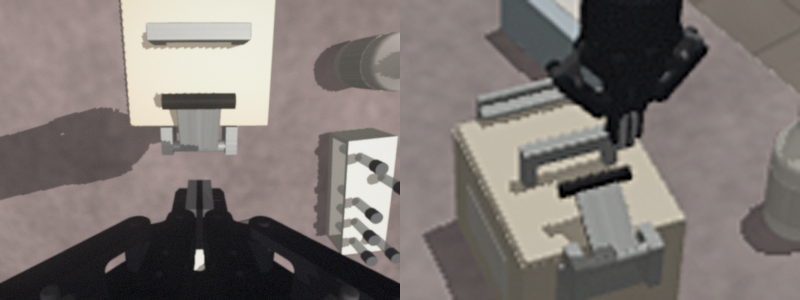

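The lever is now swung over to the lid side, with its black bar at wrist (199,100) and side crop (596,181). I triangulate it.

```bash
python3 - <<'E'
from plan import *
F=pickle.load(open("f7.pkl","rb")); print(tri(F["wrist"],(318.5,160.5),F["side"],(345.3,235.3)))
E
```

```text
(array([-58.7,  -1. , 169.3]), 1.2)
```

Request:
{"method": "carry_out", "body": {"motion": [[[0.2,0,0],[0,0,0]],[[0.27,0,0.1],[0,0,0]],[[0,0,0.3],[0,0,0]],[[0,0,0.25],[0,0,0]],[[0,0,0.1],[0,0,0]],[[0.02,0,0.05],[0,0,0]],[[0.03,0,0.05],[0,0,0]],[[0.02,0,0.05],[0,0,0]],[[0.02,0,0.05],[0,0,0]],[[0.02,0,0.05],[0,0,0]]]}}

```text
time: 29.85
position: [548.4, -10.0, 166.2]
eef_rot: [[0.269, 0.963, 0.002], [0.963, -0.269, 0.0], [0.001, 0.001, -1.0]]
contact_force: [-0.2, 2.3, 4.3]
finger_gap: -0.0
grip_force: 1.9
```

```bash
python3 - <<'E'
from plan import *
s=st(); print(((np.array(s["position"])-c)@A).round(1))
E
```

```text
t 29.85 p [548.4 -10.  166.2] yaw_y -15.58 tilt [ 0.002  0.    -1.   ] gap -0.04263292347686327 grip 1.8668402172625065 F [-0.2  2.3  4.3] q [-0.2   0.31  0.12  1.97 -0.05  0.86 -0.33]
[-4.590e+01  1.000e-01  1.662e+02]
```

Request:
{"method": "carry_out", "body": {"motion": [[[0,0,0.02],[0,0,0]],[[0,0,0.02],[0,0,0]],[[0,0,0.02],[0,0,0]],[[0,0,0.02],[0,0,0]],[[0,0,0.02],[0,0,0]],[[0,0,0],[0,0,0]],[[0,0,0],[0,0,0]],[[0,0,0],[0,0,0]],[[0,0,0],[0,0,0]],[[0,0,0],[0,0,0]]]}}

```text
time: 30.85
position: [547.6, -10.5, 155.9]
eef_rot: [[0.269, 0.963, -0.0], [0.963, -0.269, -0.0], [-0.0, -0.0, -1.0]]
contact_force: [-0.0, -1.1, 0.3]
finger_gap: -0.1
grip_force: 0.0
```

Request:
{"method": "carry_out", "body": {"motion": [[[0,0,0.02],[0,0,0]],[[0,0,0.02],[0,0,0]],[[0,0,0.01],[0,0,0]],[[0,0,0.01],[0,0,0]],[[0,0,0.01],[0,0,0]],[[0,0,0.0],[0,0,0]],[[0,0,0],[0,0,0]],[[0,0,0],[0,0,0]],[[0,0,0],[0,0,0]],[[0,0,0],[0,0,0]]]}}

```text
time: 31.85
position: [548.4, -10.3, 152.8]
eef_rot: [[0.269, 0.963, 0.002], [0.963, -0.269, 0.001], [0.002, 0.002, -1.0]]
contact_force: [-26.4, 0.8, 70.1]
finger_gap: -0.3
grip_force: 35.2
```

```bash
python3 - <<'E'
from plan import *
s=st(); print(((np.array(s["position"])-c)@A).round(1))
E
```

```text
t 31.85 p [548.4 -10.3 152.8] yaw_y -15.62 tilt [ 0.002  0.001 -1.   ] gap -0.2512426222968354 grip 35.240546464920044 F [-26.4   0.8  70.1] q [-0.19  0.33  0.12  1.99 -0.05  0.83 -0.32]
[-46.2   0.  152.8]
```

Hard stop at 70 N. I back off and measure the bar and lid.

Request:
{"method": "carry_out", "body": {"motion": [[[0,0,-0.05],[0,0,0]],[[0,0,-0.2],[0,0,0]],[[0,0,-0.4],[0,0,0]],[[0,0,-0.4],[0,0,0]],[[-0.3,0,-0.4],[0,0,0]],[[-0.4,0,-0.2],[0,0,0]],[[-0.4,0,0],[0,0,0]],[[-0.2,0,0],[0,0,0]],[[0,0,0],[0,0,0]],[[0,0,0],[0,0,0]]]}}

```text
time: 32.85
position: [512.6, -135.7, 313.8]
eef_rot: [[0.27, 0.963, -0.0], [0.963, -0.27, 0.0], [0.0, -0.0, -1.0]]
contact_force: [-0.1, 0.1, 0.3]
finger_gap: -0.2
grip_force: 0.0
```

```bash
python3 - <<'E'
from plan import *
s=st()
F={n:grab_frame(n) for n in("wrist","side","scene")}; pickle.dump(F,open("f8.pkl","wb"))
W,S,C=F["wrist"],F["side"],F["scene"]
def b(f,th=60):
    q=proj(f,[c+A@np.array([-46,0,132])])[0]; x,y=map(int,q); r=50 if f is W else 22
    g=f["image"][y-r:y+r,x-r:x+r].max(2); k,l,s,ce=cv2.connectedComponentsWithStats((g<th).astype(np.uint8))
    for i in range(1,k):
        if s[i,4]>25: print("exp",q.round(1),"blob",(ce[i]+[x-r,y-r]).round(1),s[i].tolist())
for f in(W,S,C): b(f)
E
```

```text
bash:  1598 Segmentation fault         python3 - <<'E'
from plan import *
s=st()
F={n:grab_frame(n) for n in("wrist","side","scene")}; pickle.dump(F,open("f8.pkl","wb"))
W,S,C=F["wrist"],F["side"],F["scene"]
def b(f,th=60):
    q=proj(f,[c+A@np.array([-46,0,132])])[0]; x,y=map(int,q); r=50 if f is W else 22
    g=f["image"][y-r:y+r,x-r:x+r].max(2); k,l,s,ce=cv2.connectedComponentsWithStats((g<th).astype(np.uint8))
    for i in range(1,k):
        if s[i,4]>25: print("exp",q.round(1),"blob",(ce[i]+[x-r,y-r]).round(1),s[i].tolist())
for f in(W,S,C): b(f)
E
```

```bash
ls f8.pkl; python3 - <<'E'
from plan import *
try: F=pickle.load(open("f8.pkl","rb"))
except Exception:
    F={n:grab_frame(n) for n in("wrist","side","scene")}; pickle.dump(F,open("f8.pkl","wb"))
for n in F:
    f=F[n]; q=proj(f,[c+A@np.array([-46,0,132])])[0]; x,y=map(int,q); r=50 if n=="wrist" else 22
    y0,x0=max(y-r,0),max(x-r,0)
    m=np.ascontiguousarray((f["image"][y0:y+r,x0:x+r].max(2)<60).astype(np.uint8)); print(n,q.round(1),m.shape,m.sum(),flush=True)
    for ct in cv2.findContours(m,0,2)[0]:
        if cv2.contourArea(ct)>15: print("  rect",[np.round(v,1) for v in cv2.minAreaRect(ct)],"off",x0,y0)
E
```

```text
f8.pkl
wrist [319.1  25.8] (75, 100) 13
side [342.4 242.1] (44, 44) 113
  rect [array([21.9, 21.4]), array([ 4.2, 23.8]), np.float64(74.5)] off 320 220
  rect [array([39.5,  4.5]), array([9., 7.]), np.float64(90.0)] off 320 220
scene [306.6 221.2] (44, 44) 231
  rect [array([26.2, 32.6]), array([ 5.3, 27.6]), np.float64(76.8)] off 284 199
  rect [array([23., 22.]), array([ 4.8, 19.7]), np.float64(73.3)] off 284 199
  rect [array([36.5,  2.5]), array([ 5., 13.]), np.float64(90.0)] off 284 199
```

```bash
python3 - <<'E'
from plan import *
F=pickle.load(open("f8.pkl","rb")); S,C=F["side"],F["scene"]
print(tri(S,(341.9,241.4),C,(307,221)))
for b in(0,.05,.1,.15): print(b,[proj(f,[c+A@np.array([-112+66*np.cos(b),0,128+66*np.sin(b)])])[0].round(1).tolist() for f in(S,C)])
# lid check: project home lid corners & handle ends; compare cream/handle edges
def edge(f,p,q):  # gradient peaks along the line p->q, box coords
    t=np.linspace(0,1,161); X=c+(np.array(p)+t[:,None]*(np.array(q)-np.array(p)))@A.T; uv=proj(f,X).astype(np.float32)
    v=cv2.remap(f["image"],uv[:,:1].copy(),uv[:,1:].copy(),1).reshape(-1,3).astype(int)
    return v[::8].tolist()
f=S
for z,ys in((126,(60,-60)),):
  print("scene x-scan at y=60:",[v[0] for v in edge(C,(-100,62,126),(-70,62,126))])
h=F["wrist"]; print("wrist handle exp",proj(h,[c+A@np.array([0,44,166]),c+A@np.array([0,-44,166])]).round(1))
E
```

```text
(array([-44.9,   1.1, 134. ]), 0.4)
0 [[342.3, 243.2], [306.6, 221.8]]
0.05 [[342.4, 242.3], [306.6, 221.3]]
0.1 [[342.4, 241.5], [306.5, 220.6]]
0.15 [[342.5, 240.8], [306.4, 219.9]]
scene x-scan at y=60: [97, 113, 110, 108, 110, 121, 133, 148, 164, 179, 182, 181, 179, 179, 180, 180, 180, 179, 178, 178, 177]
wrist handle exp [[244.  -70.1]
 [394.2 -70.2]]
```

The bar sits about 133 mm up, right on the lid's top. One light re-press will show whether it sprang back.

Request:
{"method": "carry_out", "body": {"motion": [[[0.2,0,0],[0,0,0]],[[0.4,0,0],[0,0,0]],[[0.4,0,0.2],[0,0,0]],[[0.3,0,0.4],[0,0,0]],[[0,0,0.4],[0,0,0]],[[0,0,0.3],[0,0,0]],[[0,0,0.2],[0,0,0]],[[0,0,0.08],[0,0,0]],[[0,0,0],[0,0,0]],[[0,0,0],[0,0,0]]]}}

```text
time: 34.0
position: [548.1, -10.0, 156.5]
eef_rot: [[0.268, 0.963, 0.001], [0.963, -0.268, 0.0], [0.0, 0.0, -1.0]]
contact_force: [0.1, -0.0, 0.7]
finger_gap: -0.2
grip_force: 0.0
```

Request:
{"method": "carry_out", "body": {"motion": [[[0,0,0.01],[0,0,0]],[[0,0,0.01],[0,0,0]],[[0,0,0],[0,0,0]],[[0,0,0],[0,0,0]],[[0,0,0],[0,0,0]],[[0,0,0],[0,0,0]],[[0,0,0],[0,0,0]],[[0,0,0],[0,0,0]],[[0,0,0],[0,0,0]],[[0,0,0],[0,0,0]]]}}

```text
time: 35.0
position: [547.7, -10.5, 154.0]
eef_rot: [[0.269, 0.963, 0.0], [0.963, -0.269, 0.0], [0.0, 0.0, -1.0]]
contact_force: [-0.5, 0.3, 1.6]
finger_gap: -0.2
grip_force: 1.0
```

```bash
python3 - <<'E'
from plan import *
s=st(); print(((np.array(s["position"])-c)@A).round(1))
E
```

```text
t 35.0 p [547.7 -10.5 154. ] yaw_y -15.61 tilt [ 0.  0. -1.] gap -0.18865833521690015 grip 0.9863509051501751 F [-0.5  0.3  1.6] q [-0.19  0.33  0.11  1.98 -0.05  0.84 -0.32]
[-46.6   0.6 154. ]
```

Request:
{"method": "carry_out", "body": {"motion": [[[0,0,0.02],[0,0,0]],[[0,0,0.02],[0,0,0]],[[0,0,0.01],[0,0,0]],[[0,0,0],[0,0,0]],[[0,0,0],[0,0,0]],[[0,0,0],[0,0,0]],[[0,0,0],[0,0,0]],[[0,0,0],[0,0,0]],[[0,0,0],[0,0,0]],[[0,0,0],[0,0,0]]]}}

```text
time: 36.0
position: [548.3, -10.5, 152.8]
eef_rot: [[0.269, 0.963, 0.002], [0.963, -0.269, 0.001], [0.002, 0.002, -1.0]]
contact_force: [-26.3, -0.7, 70.3]
finger_gap: 0.5
grip_force: 35.2
```

Request:
{"method": "carry_out", "body": {"motion": [[[0,0,-0.05],[0,0,0]],[[0,0,-0.2],[0,0,0]],[[0,0,-0.4],[0,0,0]],[[0,0,-0.4],[0,0,0]],[[0,0,-0.3],[0,0,0]],[[0,0,-0.2],[0,0,0]],[[0,0,0],[0,0,0]],[[0,0,0],[0,0,0]],[[0,0,0],[0,0,0]],[[0,0,0],[0,0,0]]]}}

```text
time: 37.0
position: [547.2, -10.5, 302.9]
eef_rot: [[0.269, 0.963, -0.002], [0.963, -0.269, -0.0], [-0.001, -0.002, -1.0]]
contact_force: [-0.3, -0.2, 0.5]
finger_gap: 0.2
grip_force: 0.0
```

```bash
python3 - <<'E'
from plan import *
st(); print(finish_job())
E
```

```text
t 37.0 p [547.2 -10.5 302.9] yaw_y -15.6 tilt [-0.002 -0.    -1.   ] gap 0.23611410348595274 grip 0.0 F [-0.3 -0.2  0.5] q [-0.21  0.17  0.13  1.83 -0.02  1.15 -0.35]
the job is handed in; nothing more can be done
None
```

I handed the job in at 37 s: the canister stands in the box, the lid is flat under the keeper, and the clamp lever is pressed to a hard stop (70 N). `finish_job` returned no verdict, and I could not read the lever angle directly: the camera put its tip 5 to 6 mm above the hinge height, close to the 0.07 rad limit.

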